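Measure a drilled hole with the depth gauge and lock it

ROBOT

A 7-joint arm with a two-finger parallel gripper is mounted at the origin on a cart in front of the work surface, level with it; the furniture and walls round the work are solid. World frame = base frame: x ahead of the robot, y to its left, z up, the work surface at z = 0. Lengths are in m, angles in rad, forces in N, time in s.
With the tool pointing down it reaches from about 0.4 to 0.85 m from the base axis. Payload 10.4 kg.
Tool frame: the origin (TCP) lies at the very end of the fingers, on their centre line; the grasp point (between the pads) lies r.tcp_to_grasp behind it (r.tcp_to_grasp is the distance from the TCP to the grasp point, in m); z points along the fingers, y is the line along which they close (so a half turn about z gives the same grasp; the last joint's range is limited). The gripper opens to 87 mm and grips with 3 to 60 N. Pads are 19 mm wide; open, the fingers measure 117 mm over their backs; the gripper's body (75 mm by 190 mm) begins 51 mm behind the grasp point.
Start: joints at [1.083, 0.332, -0.065, 1.46, 0.022, 1.35, -0.088], TCP at [0.28, -0.559, 0.223] pointing down, gripper open.
Joint ranges: [-2.6, 2.6], [-0.5, 2.12], [-1.47, 1.34], [0.16, 2.42], [-1.27, 4.41], [0.06, 2.06], [-2.6, 2.6]. Speed limits (rad/s): [2.22, 2.22, 2.79, 2.79, 3.14, 3.14, 3.14].

INTERFACE

Orientations are given as a unit quaternion [x, y, z, w].
In Python, from bench import monitor, cams, ticket, r gives the robot as it stands.
- The arm moves only by the shell command python3 -m crank 'ROWS' [OPENING] [FORCE]. ROWS is a JSON object whose one key "steps" holds a list of rows, each a list of 2 entries, a list of its own where there are three numbers: the shift along the world's x, y, z in units of 25 mm (1.0 is 25 mm), then the turn, a rotation vector about the world's x, y, z in units of 5 degrees (1.0 is 5 degrees). In form: {"steps": [[[x, y, z], [ax, ay, az]], ...]}. A call has 1 to 10 rows; each row shifts and turns the commanded pose from where the row before left it; what a row does not reach is not made up. A row lasts 1/12 s, in which the tool goes at most 41.7 mm and 7.16 degrees, less where a joint would pass 70% of its speed; a pose out of reach is approached as far as the arm can. A call is refused whole if a number of a shift passes 1 or a number of a turn 1, either way. A call with a gripper value outside its range is refused whole. OPENING is the finger opening in mm, from 0 to 87, set as the call begins (- or left out, the last holds). The fingers move at their own pace and stop on an object; FORCE is the grip in N (left out, the last holds). Time passes only in rows, so rows that do not move let the fingers close. It gives the time, the measured TCP pose, the force, the opening and the grip force at its end, in the units of the state.
- monitor.read_state(): the state, without advancing time (a new reading comes with each control period).
- cams.camera(name): name is "side" or "top" or "wrist"; returns a dict with "pixels" (420x560x3 uint8, blue, green, red), "z_map" (420x560 float32, m along the optical axis (not along the pixel's ray), 0 where there is no reading), "vfov" (degrees; the focal length in pixels is half the picture's height over the tangent of half this angle, whatever the lens; pixels are square), "cx", "cy" (the principal point, pixels), "k1" (the pictures are not rectified: a ray, as slopes to the right and down, at radius r is drawn at 1 + k1 r^2 times it, then the intrinsics apply), "T" (4x4, takes a point from camera to world coordinates). Camera axes: x right, y up, looking along -z (the intrinsics and any distortion apply to the point x, -y, -z); pixel columns grow to the right and rows downward; lengths in m; the calibration is good to about 2 mm. A picture is of the moment at which its call begins.
- ticket.close_job(): hands the job in; it is judged then, once.
The state is a dict: "time": time; "joint_positions": joint angles; "joint_vel": joint speeds; "joint_torque": joint torques, N m; "ee_pos": TCP position; "eef_rot": TCP orientation; "ft_force": force on the tool from outside, world axes, zero at the start; "torque": the same for the moment, N m; "width": finger opening in m; "grip_force": force on a finger pad.
Only numpy, scipy, OpenCV 4.12 (cv2) and the standard library are available. Lean on these libraries where they do the work, as an engineer would, in place of code of your own. Each camera call takes 0.05 s, during which the arm holds its last target. There are 200 camera calls.

TASK

Measure how deep the wide middle hole of the wooden brush stand is, so that its carrying post can be cut to length: pick the depth gauge up by its black knob, set its steel bridge flat on top of the stand with the rod over that hole, and push the rod gently down until you feel it rest on the bottom, without driving it into the wood. Then let go and press the red lever fully down so that the rod is clamped at that depth. Leave the gauge standing there, flat, locked and with the rod on the bottom, and do not disturb the ink bottle, the tape roll or the eraser.

Things in the scene. Friction and masses are not known exactly. Their poses are not given: they have to be found in the camera images.
- brush_stand: Beech brush stand with dark end caps, a block 92 (x) x 150 (y) x 70 mm high, immovable; origin at the centre of its underside. In the middle of its level top is one wide blind hole, 18 mm across and 25 to 51 mm deep; its flat bottom is not measured and must be felt. The four 9 mm holes at (+-28, +-36) mm are for brushes: not used.
- stand_hole (a point): Centre of the mouth of the wide hole, in the stand's top face, 70 mm above the table; z up.
- gauge: Depth gauge, loose, 0.5 to 0.7 kg in all: steel bridge 36 (x) x 124 (y) x 12 mm and on it a grey clamp head 30 mm wide, from y -15 to +31 mm, up to z 42 mm, through which the rod runs upright at x = y = 0. Origin at the centre of the bridge's underside, z up. It starts standing on the table with the rod drawn up and the lever open.
- probe (a joint): How far the 8 mm square brass rod is pushed down, m: 0 drawn up, 0.056 fully down; its tip lies (value - 3 mm) below the bridge's underside. It slides with a steady drag of 2.5 N, more than its weight (0.8 N), so it stays where it is left; lifted by the knob, the gauge hangs on the rod at 0. With the lever closed a brake pad holds it against some 10 N.
- probe_knob (a point): Centre of the black ribbed knob on top of the rod, a flat grip 14 mm thick (gauge x), 30 mm wide (gauge y), 22 mm high, to be taken from above with the fingers closing along the gauge's x. 118 mm above the bridge's underside with the rod drawn up; it comes down with the rod.
- probe_tip (a point): Centre of the rod's flat lower end, 8 x 8 mm.
- lock_lever (a joint): Angle of the red lock lever, rad: 0 open (standing 40 degrees up), 0.70 closed (level along the bridge, against a stop), clamping the rod from 0.6 on; it stays where it is left. Pivot along the gauge's x at y = +22, z = 31 mm of the gauge. A push of 3 to 6 N from above on the outer half of its upper face closes it; the contact point swings outward as it goes down.
- lever_tip (a point): Middle of the red lever's upper face near its free end (lever 15 mm wide, 7 mm thick): 64 mm out along the lever; the upper face is flat and lies 12 mm above the pivot when closed. Open this point stands about 63 mm from the rod and 81 mm above the bridge's underside; closed about 86 mm and 43 mm.
- ink_green: Green ink bottle with black cap, 36 mm across, 73 mm high, a bystander on the right; origin at the centre of its underside.
- tape_roll: Roll of patterned paper tape lying flat, 52 mm across, 27 mm high, a bystander; origin at the centre of its underside.
- eraser: Eraser in a blue sleeve, 21 x 42 x 13 mm, a bystander; origin at the centre of its underside.

How it is judged:
On the way, in this order (a step that is already met when the one before it is completed fails the run):
1. the gauge's bridge sits flat on the brush stand with the rod over the wide hole (horizontal distance between gauge and stand_hole below 0.006 m and z of gauge in the frame of stand_hole between -0.003 and 0.003 m and angle between gauge's own z axis and vertical below 0.05 rad), for 0.2 s.
2. the rod is pushed down, lever still open, until it presses on the bottom of the wide hole with at least 0.5 N (all of step 1 and contact force between hole_bottom_c0 and probe above 0.5 N and value of joint lock_lever below 0.3 rad), for 0.1 s.
At the end, for the whole second after the job is handed in: The gauge stands flat on the brush stand (bridge within 3 mm of the top face, tilt under 0.05 rad, rod axis within 6 mm of the hole's centre), its rod's tip within 1.5 mm of the bottom of the wide hole, the red lever closed beyond 0.6 rad, everything at rest (all of step 1 and value of joint lock_lever above 0.6 rad and z of probe_tip in the frame of hole_bottom below 0.0015 m and linear speed of gauge below 0.02 m/s); the robot touches nothing.
It fails at once if the rod is driven against the wood, at the bottom of the hole or beside it, with more than 15 N (contact force between brush_stand and probe above 15 N).
It fails at once if the bottle, the tape roll or the eraser is moved by more than 15 mm or the bottle tipped (distance of any of ink_green, tape_roll, eraser from where it was at the start of the episode above 0.015 m or angle between ink_green's own z axis and vertical above 0.3 rad).
It also fails if it takes over 51 s, if anything falls off the work surface, if the arm or the gripper's body presses on something with over 40 N, if the wrist force passes 120 N, or if a joint passes its speed limit or range.

## Working session

There is one attempt and no reset: what is moved stays moved. The work goes in short steps, Python scripts to look and compute and a shell command to move; the robot and the scene stay as the last step left them, time stands still between calls to the robot, and variables do not carry over. Pictures are saved under pics/ and viewed, at most 10 in all, crops included, and the job is handed in when it is done.

```bash
ls; mkdir -p pics; cat > h.py <<'E'
import numpy as np, cv2
from bench import monitor, cams, ticket, r
def K(c):
    H=c["pixels"].shape[0]; f=H/2/np.tan(np.radians(c["vfov"])/2)
    return np.array([[f,0,c["cx"]],[0,f,c["cy"]],[0,0,1]])
def rays(c,uv):
    p=cv2.undistortPoints(np.array(uv,float).reshape(-1,1,2),K(c),np.array([c["k1"],0,0,0,0.]),).reshape(-1,2)
    return p
def cloud(c,uv):
    # world points from z_map at pixels uv
    uv=np.array(uv).reshape(-1,2); p=rays(c,uv); z=c["z_map"][uv[:,1].astype(int),uv[:,0].astype(int)]
    P=np.c_[p[:,0]*z,-p[:,1]*z,-z,np.ones(len(z))]
    return (P@np.array(c["T"]).T)[:,:3]
def plane(c,uv,h):
    p=rays(c,uv); T=np.array(c["T"]); d=np.c_[p[:,0],-p[:,1],-np.ones(len(p))]@T[:3,:3].T
    return T[:3,3]+d*((h-T[2,3])/d[:,2])[:,None]
E
python3 - <<'E'
from h import *
for n in ["top","side","wrist"]:
    c=cams.camera(n); cv2.imwrite(f"pics/{n}0.png",c["pixels"]); print(n,c["vfov"],c["k1"],np.array(c["T"]).round(3).tolist(),(c["z_map"]>0).mean())
s=monitor.read_state();print(s, r.tcp_to_grasp)
E
```

```text
pics
top 56.28919157323423 0.02475146829974071 [[0.029, 0.996, -0.082, 0.466], [-0.999, 0.031, 0.017, 0.08], [0.019, 0.082, 0.996, 0.936], [0.0, 0.0, 0.0, 1.0]] 0.9960799319727891
side 42.8691978370574 0.0161929182855802 [[0.991, 0.073, -0.108, 0.444], [-0.13, 0.54, -0.831, -0.644], [-0.003, 0.838, 0.545, 0.592], [0.0, 0.0, 0.0, 1.0]] 0.9958715986394557
wrist 63.60266782673038 -0.08622512797600741 [[0.447, 0.855, 0.264, 0.353], [-0.894, 0.428, 0.13, -0.523], [-0.001, -0.294, 0.956, 0.384], [0.0, 0.0, 0.0, 1.0]] 0.9961734693877551
{'time': 0.15, 'joint_positions': array([ 1.08340966,  0.33270002, -0.06468046,  1.46074453,  0.0216145 ,
        1.34991022, -0.08847218]), 'joint_vel': array([-0.00035273, -0.00324602, -0.00086737, -0.00387199, -0.00081562,
       -0.00202459,  0.00070878]), 'joint_torque': array([ 2.53187527e-04, -6.23630905e+01,  2.41261837e-02, -3.90141428e+01,
       -6.14210917e-02,  3.72083997e-02,  5.16312710e-06]), 'ee_pos': array([ 0.27999747, -0.55844267,  0.22195518]), 'eef_rot': array([ 9.73114461e-01,  2.30321431e-01, -1.55317968e-04, -5.10150086e-04]), 'ft_force': array([0.39934137, 0.39948556, 0.23530307]), 'torque': array([-0.00689123, -0.01403638, -0.04577467]), 'grip_force': 0.0, 'width': 0.08710640544133848} 0.0187
```

View pics/top0.png

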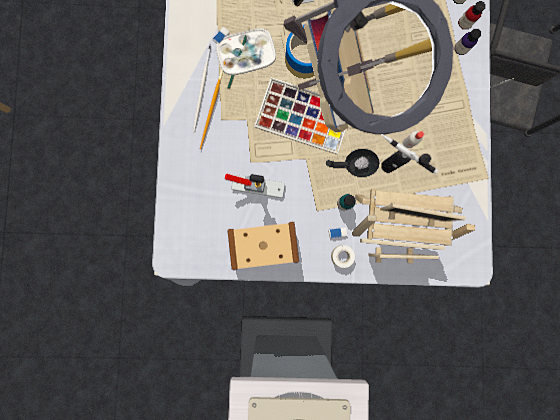

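View pics/side0.png

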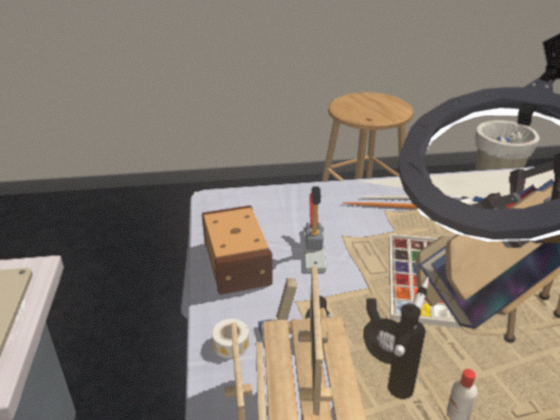

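Top view: stand at about (263,246), with its wide hole in the middle. The gauge is at (258,187), its black knob at (258,180) and its red lever pointing left (+y). The tape is at (343,257), the eraser at (337,233) and the bottle at (346,201). Side view: knob at (315,195), stand hole at about (236,231).

```bash
python3 - <<'E'
from h import *
def blobs(c,m,roi,name):
    x0,y0,x1,y1=roi; M=np.zeros(m.shape,np.uint8); M[y0:y1,x0:x1]=m[y0:y1,x0:x1]
    n,l,st,ce=cv2.connectedComponentsWithStats(M)
    for i in np.argsort(-st[1:,4])[:4]+1:
        if st[i,4]<8: continue
        v,u=np.where(l==i); P=cloud(c,np.c_[u,v])
        print(name,ce[i].round(1),st[i].tolist(),"med",np.median(P,0).round(4),"top",np.percentile(P[:,2],95).round(3))
R={"top":(220,165,300,275),"side":(195,175,335,300)}
C={}
for n in R:
    c=cams.camera(n);C[n]=c
    hsv=cv2.cvtColor(c["pixels"],cv2.COLOR_BGR2HSV); h,s,v=cv2.split(hsv)
    blobs(c,((v<60)).astype(np.uint8),R[n],n+" black")
    blobs(c,(((h<5)|(h>174))&(s>190)&(v>120)).astype(np.uint8),R[n],n+" red")
    blobs(c,((s>80)&(h>8)&(h<25)&(v>150)).astype(np.uint8),R[n],n+" wood")
c=C["top"]
b=[cv2.resize(C["top"]["pixels"][165:275,220:310],None,fx=5,fy=5,interpolation=cv2.INTER_CUBIC),cv2.resize(C["side"]["pixels"][180:290,200:270],None,fx=5,fy=5,interpolation=cv2.INTER_CUBIC)]
cv2.imwrite("pics/crop0.png",np.hstack(b)); print(np.hstack(b).shape)
E
```

```text
top black [256.7 178.7] [250, 175, 14, 10, 86] med [0.5965 0.1089 0.1281] top 0.131
top red [237.3 179.3] [225, 174, 26, 11, 139] med [0.6048 0.1556 0.0635] top 0.079
top wood [262.8 245.7] [233, 224, 60, 45, 2117] med [0.4586 0.0931 0.0702] top 0.073
side black [206.5 184.9] [195, 181, 29, 9, 93] med [ 0.3635  1.6296 -0.7405] top -0.731
side black [227.6 183.3] [224, 182, 7, 4, 11] med [ 0.4754  1.6268 -0.7415] top -0.73
side wood [234.3 231.9] [204, 207, 64, 50, 2185] med [0.459  0.086  0.0687] top 0.07
side wood [316.2 232.1] [313, 229, 6, 6, 21] med [0.6031 0.1045 0.041 ] top 0.045
(550, 800, 3)
```

View pics/crop0.png

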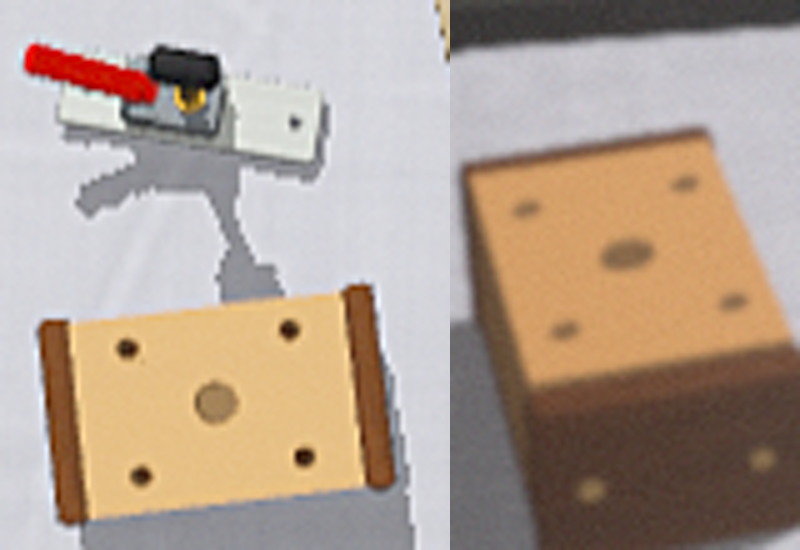

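The crop shows the bridge, the lever (toward +y, slightly +x), the stand's wide hole and all four brush holes clearly. Next I check obstacle heights on the way, plus the yaws and the hole position.

```bash
python3 - <<'E'
from h import *
c=cams.camera("top"); v,u=np.mgrid[0:420,0:560]; P=cloud(c,np.c_[u.ravel(),v.ravel()])
for x0,x1,y0,y1 in [(.2,.4,-.6,.3),(.4,.55,-.6,-.1),(.4,.55,-.1,.3),(.55,.7,-.6,-.1),(.55,.7,-.1,.3),(.7,.85,-.2,.4)]:
    m=(P[:,0]>x0)&(P[:,0]<x1)&(P[:,1]>y0)&(P[:,1]<y1); print(x0,x1,y0,y1,np.percentile(P[m,2],99.9).round(3))
# hole by crop pixels: top (215,403)/5+(220,165); side (627-450,254)/5+(200,180)
print("hole top",plane(c,[[220+215/5,165+403/5]],.07).round(4))
s=cams.camera("side");print("hole side",plane(s,[[200+177/5,180+254/5]],.07).round(4))
q=plane(c,np.array([[128,348],[289,329],[305,457],[142,475]])/5+[220,165],.07);print(q.round(4),q.mean(0).round(4))
b=plane(c,np.array([[66,82],[325,97],[318,160],[60,122]])/5+[220,165],.012);print(b.round(4))
d=q[1]-q[0];print("stand yaw",np.degrees(np.arctan2(d[0],-d[1])))
E
```

```text
0.2 0.4 -0.6 0.3 0.005
0.4 0.55 -0.6 -0.1 0.188
0.4 0.55 -0.1 0.3 0.936
0.55 0.7 -0.6 -0.1 0.277
0.55 0.7 -0.1 0.3 0.297
0.7 0.85 -0.2 0.4 0.344
hole top [[0.4586 0.0928 0.07  ]]
hole side [[0.4614 0.0883 0.07  ]]
[[0.4816 0.1318 0.07  ]
 [0.492  0.0612 0.07  ]
 [0.4362 0.0526 0.07  ]
 [0.4263 0.1237 0.07  ]] [0.459  0.0923 0.07  ]
[[0.6076 0.1691 0.012 ]
 [0.6043 0.0461 0.012 ]
 [0.5741 0.0486 0.012 ]
 [0.5884 0.1712 0.012 ]]
stand yaw 8.418431587459539
```

```bash
python3 -m crank '{"steps":[[[0,0,1],[0,0,0]],[[0,0,1],[0,0,0]],[[0.3,1,1],[0,0,1]],[[0.3,1,0.2],[0,0,1]],[[0.3,1,0],[0,0,1]],[[0.3,1,0],[0,0,1]],[[0.3,1,0],[0,0,1]],[[0.3,1,0],[0,0,1]],[[0.3,1,0],[0,0,1]],[[0.3,1,0],[0,0,1]]]}'
python3 -m crank '{"steps":[[[0.3,1,0],[0,0,1]],[[0.3,1,0],[0,0,1]],[[0.3,1,0],[0,0,1]],[[0.3,1,0],[0,0,0.6]],[[0.3,1,0],[0,0,0]],[[0.3,1,0],[0,0,0]],[[0.3,1,0],[0,0,0]],[[0.3,1,0],[0,0,0]],[[0.3,1,0],[0,0,0]],[[0.3,1,0],[0,0,0]]]}'
python3 -m crank '{"steps":[[[0.4,1,0],[0,0,0]],[[0.4,1,0],[0,0,0]],[[0.4,1,0],[0,0,0]],[[0.4,1,0],[0,0,0]],[[0.4,1,0],[0,0,0]],[[0.4,1,0],[0,0,0]],[[0.4,1,0],[0,0,0]],[[0.4,1,0],[0,0,0]],[[0,0,0],[0,0,0]],[[0,0,0],[0,0,0]]]}'
python3 - <<'E'
from h import *
s=monitor.read_state(); print(s["time"],s["ee_pos"],s["eef_rot"],s["joint_positions"].round(2))
c=cams.camera("wrist"); cv2.imwrite("pics/w1.png",c["pixels"]); print(np.array(c["T"]).round(3))
E
```

```text
time: 1.18
ee_pos: [0.3403, -0.3575, 0.3027]
eef_rot: [0.835, 0.551, -0.0, 0.0]
ft_force: [0.6, -0.6, 0.9]
width: 0.0871
grip_force: 0.0
time: 2.02
ee_pos: [0.4153, -0.1074, 0.3027]
eef_rot: [0.739, 0.673, 0.0, 0.0]
ft_force: [0.9, -0.0, 0.0]
width: 0.0868
grip_force: 0.0
time: 2.85
ee_pos: [0.4951, 0.0928, 0.3024]
eef_rot: [0.738, 0.674, 0.0, -0.0]
ft_force: [0.5, -1.2, -1.1]
width: 0.0868
grip_force: 0.0
2.85 [0.49512394 0.09278809 0.30242674] [ 7.38409723e-01  6.74352202e-01  1.32785919e-04 -4.13824979e-04] [ 0.49  0.09 -0.81  1.61  0.06  1.47 -0.41]
[[ 0.996  0.087  0.027  0.503]
 [-0.092  0.952  0.292  0.173]
 [-0.    -0.293  0.956  0.465]
 [ 0.     0.     0.     1.   ]]
```

View pics/w1.png

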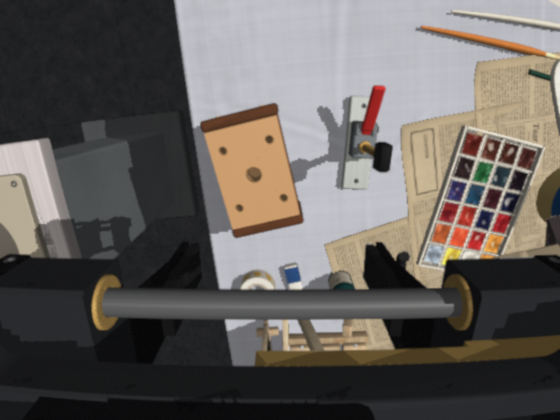

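The wrist view shows the stand hole at (254,174), the knob at (383,157), the bridge from (357,97) to (354,188) and the lever at (373,108). Now I measure the knob, bridge yaw and hole in both views.

```bash
cat > m.py <<'E'
from h import *
def mask_knob(c,roi):
    v=c["pixels"].max(2); M=np.zeros(v.shape,np.uint8); x0,y0,x1,y1=roi; M[y0:y1,x0:x1]=(v[y0:y1,x0:x1]<55)
    n,l,st,ce=cv2.connectedComponentsWithStats(M); i=1+np.argmax(st[1:,4]); return l==i,ce[i],st[i]
def top_pts(c,m,zlo,zhi):
    vv,uu=np.where(m); P=cloud(c,np.c_[uu,vv]); return P[(P[:,2]>zlo)&(P[:,2]<zhi)]
def tri(c1,p1,c2,p2):
    A=[];b=[]
    for c,p in((c1,p1),(c2,p2)):
        T=np.array(c["T"]);q=rays(c,[p])[0];d=T[:3,:3]@np.array([q[0],-q[1],-1]);d/=np.linalg.norm(d)
        M=np.eye(3)-np.outer(d,d);A.append(M);b.append(M@T[:3,3])
    x=np.linalg.lstsq(np.vstack(A),np.hstack(b),rcond=None)[0];return x
def rect(P):
    (cx,cy),(w,h),a=cv2.minAreaRect((P[:,:2]*1000).astype(np.float32)); return np.round([cx,cy,w,h,a],1)
E
python3 - <<'E'
from m import *
w=cams.camera("wrist");t=cams.camera("top")
mw,cw,sw=mask_knob(w,(365,135,400,180)); mt,ct,st=mask_knob(t,(240,165,275,195))
print(sw,cw,st,ct)
for n,c,m in(("w",w,mw),("t",t,mt)):
    P=top_pts(c,m,.105,.14);print(n,"knob z",P[:,2].min(),np.median(P[:,2]),P[:,2].max());Q=P[P[:,2]>.122];print("rect top",rect(Q),Q.mean(0))
print("tri knob",tri(w,cw,t,ct))
# bridge
v,u=np.mgrid[85:200,330:400];P=cloud(w,np.c_[u.ravel(),v.ravel()]);px=w["pixels"][85:200,330:400].reshape(-1,3)
B=P[(P[:,2]>.007)&(P[:,2]<.017)&(P[:,0]>.55)];print("bridge",len(B),rect(B),np.median(B[:,2]))
# stand
v,u=np.mgrid[95:245,195:310];uv=np.c_[u.ravel(),v.ravel()];P=cloud(w,uv);S=P[(P[:,2]>.062)&(P[:,2]<.08)];print("stand",rect(S),np.median(S[:,2]))
hs=cv2.cvtColor(w["pixels"],cv2.COLOR_BGR2HSV)
g=w["pixels"][:,:,2].copy(); roi=g[155:195,235:275]; M=(roi<np.median(roi)*.8).astype(np.uint8)
n,l,s,ce=cv2.connectedComponentsWithStats(M);i=1+np.argmax(s[1:,4]);pw=ce[i]+[235,155];print("hole px",pw,s[i])
roi=t["pixels"][235:257,252:275,2];M=(roi<np.median(roi)*.85).astype(np.uint8)
n,l,s,ce=cv2.connectedComponentsWithStats(M);i=1+np.argmax(s[1:,4]);pt=ce[i]+[252,235];print("hole px t",pt,s[i])
print("hole w",plane(w,[pw],.07),"t",plane(t,[pt],.07),"tri",tri(w,pw,t,pt))
E
```

```text
Traceback (most recent call last):
  File "m.py", line 4, in mask_knob
    n,l,st,ce=cv2.connectedComponentsWithStats(M); i=1+np.argmax(st[1:,4]); return l==i,ce[i],st[i]
                                                       ~~~~~~~~~^^^^^^^^^^
ValueError: attempt to get argmax of an empty sequence
```

```bash
python3 - <<'E'
from m import *
w=cams.camera("wrist");t=cams.camera("top");t["pixels"]=cv2.imread("pics/top0.png")
mw,cw,sw=mask_knob(w,(365,135,400,180)); mt,ct,st=mask_knob(t,(240,165,275,195))
print(sw,cw,st,ct)
P=top_pts(w,mw,.105,.14);print("knob z",P[:,2].min(),np.median(P[:,2]),P[:,2].max());Q=P[P[:,2]>.122];print("rect top",rect(Q),Q.mean(0))
print("tri knob",tri(w,cw,t,ct))
v,u=np.mgrid[85:200,330:400];P=cloud(w,np.c_[u.ravel(),v.ravel()])
B=P[(P[:,2]>.007)&(P[:,2]<.017)&(P[:,0]>.55)];print("bridge",len(B),rect(B),np.median(B[:,2]))
v,u=np.mgrid[95:245,195:310];uv=np.c_[u.ravel(),v.ravel()];P=cloud(w,uv);S=P[(P[:,2]>.062)&(P[:,2]<.08)];print("stand",rect(S),np.median(S[:,2]))
def hole(c,x0,y0,x1,y1,k):
    roi=c["pixels"][y0:y1,x0:x1,2];M=(roi<np.median(roi)*k).astype(np.uint8)
    n,l,s,ce=cv2.connectedComponentsWithStats(M);i=1+np.argmax(s[1:,4]);print(s[i]);return ce[i]+[x0,y0]
pw=hole(w,238,158,272,190,.8);pt=hole(t,252,235,275,257,.85)
print("hole w",pw,plane(w,[pw],.07),"t",plane(t,[pt],.07),"tri",tri(w,pw,t,pt))
E
```

```text
[371 140  20  28 432] [381.46990741 153.1712963 ] [250 175  14   8  68] [256.76470588 178.95588235]
knob z 0.11184239169816768 0.12805152045779128 0.13040883399668335
rect top [600.1 110.3  27.3  13.4  83. ] [0.59969695 0.11056074 0.12785166]
tri knob [0.59802468 0.11001371 0.12569019]
bridge 1389 [601.2 109.  123.2  36.3  82.4] 0.012149063532586435
stand [461.3  92.2  91.7 149.6   8.1] 0.0700873365725545
[  8   7  15  15 188]
[ 7  6  9  9 59]
hole w [253.14361702 171.98404255] [[0.46206778 0.09261278 0.07      ]] t [[0.45956924 0.09377158 0.07      ]] tri [0.46082106 0.09319575 0.07006138]
```

Heights agree with the text: knob top 0.128, bridge top 0.012, stand top 0.070. Gauge at (0.6005, 0.1095), yaw −7.5°. Hole at (0.4615, 0.0925). Going to the knob.

```bash
python3 -m crank '{"steps":[[[0.7,0.11,0],[0,0,-0.46]],[[0.7,0.11,0],[0,0,0]],[[0.7,0.11,-0.5],[0,0,0]],[[0.7,0.11,-0.6],[0,0,0]],[[0.7,0.11,-0.6],[0,0,0]],[[0.7,0.12,-0.6],[0,0,0]],[[0,0,-0.8],[0,0,0]],[[0,0,-0.8],[0,0,0]],[[0,0,-0.4],[0,0,0]],[[0,0,0],[0,0,0]]]}' 60
python3 - <<'E'
from h import *
s=monitor.read_state(); print(s["time"],s["ee_pos"],s["eef_rot"],s["width"])
c=cams.camera("wrist"); cv2.imwrite("pics/w2.png",c["pixels"])
E
```

```text
time: 3.93
ee_pos: [0.5991, 0.1068, 0.1928]
eef_rot: [0.753, 0.658, -0.002, -0.001]
ft_force: [-0.1, -0.3, -0.3]
width: 0.0603
grip_force: 0.0
3.9333 [0.59908325 0.10677629 0.19283249] [ 0.75315418  0.65784154 -0.00164352 -0.00076437] 0.06034962361929624
```

View pics/w2.png

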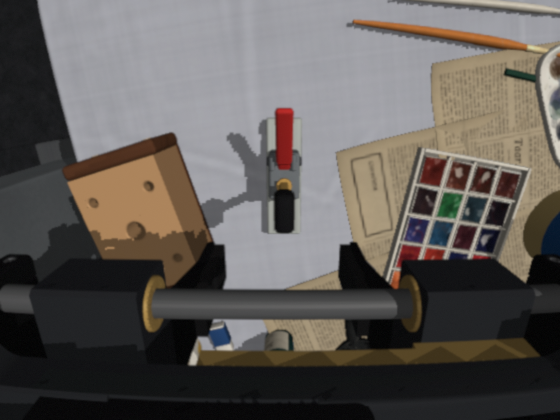

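Knob at (284,210) is centred between the fingers and aligned with them. Descending and gripping.

```bash
python3 -m crank '{"steps":[[[0.05,0.11,-0.7],[0,0,0]],[[0,0,-0.7],[0,0,0]],[[0,0,-0.7],[0,0,0]],[[0,0,-0.7],[0,0,0]],[[0,0,-0.6],[0,0,0]],[[0,0,-0.36],[0,0,0]],[[0,0,0],[0,0,0]],[[0,0,0],[0,0,0]]]}'
python3 -m crank '{"steps":[[[0,0,0],[0,0,0]],[[0,0,0],[0,0,0]],[[0,0,0],[0,0,0]],[[0,0,0],[0,0,0]],[[0,0,0],[0,0,0]],[[0,0,0],[0,0,0]],[[0,0,0],[0,0,0]],[[0,0,0],[0,0,0]]]}' 0 30
```

```text
time: 4.65
ee_pos: [0.6019, 0.1108, 0.1022]
eef_rot: [0.753, 0.658, 0.0, 0.0]
ft_force: [0.8, 0.2, 0.1]
width: 0.0599
grip_force: 0.0
time: 5.32
ee_pos: [0.6014, 0.1108, 0.1011]
eef_rot: [0.753, 0.658, -0.0, 0.0]
ft_force: [-0.3, 0.2, 1.3]
width: 0.0147
grip_force: 0.7
```

```bash
python3 -m crank '{"steps":[[[0,0,0],[0,0,0]],[[0,0,0],[0,0,0]],[[0,0,0],[0,0,0]],[[0,0,0.2],[0,0,0]],[[0,0,0.2],[0,0,0]],[[0,0,0.6],[0,0,0]],[[0,0,1],[0,0,0]],[[0,0,1],[0,0,0]],[[0,0,1],[0,0,0]],[[0,0,0],[0,0,0]]]}'
python3 -m crank '{"steps":[[[0,0,0],[0,0,0]],[[0,0,0],[0,0,0]],[[0,0,0],[0,0,0]]]}'
python3 - <<'E'
from h import *
s=monitor.read_state(); print(s["time"],s["ee_pos"],s["eef_rot"],s["width"],s["grip_force"])
c=cams.camera("wrist"); cv2.imwrite("pics/w3.png",c["pixels"])
E
```

```text
time: 6.15
ee_pos: [0.6034, 0.1117, 0.2063]
eef_rot: [0.753, 0.658, 0.003, 0.002]
ft_force: [2.6, 1.5, -5.2]
width: 0.0137
grip_force: 30.0
time: 6.4
ee_pos: [0.6005, 0.1103, 0.199]
eef_rot: [0.753, 0.658, -0.001, -0.001]
ft_force: [0.2, 0.9, -5.6]
width: 0.0136
grip_force: 30.0
6.4 [0.60049314 0.11026349 0.19903582] [ 7.52833905e-01  6.58208816e-01 -1.33607129e-03 -6.93169454e-04] 0.013612610438336233 29.99902174808085
```

View pics/w3.png

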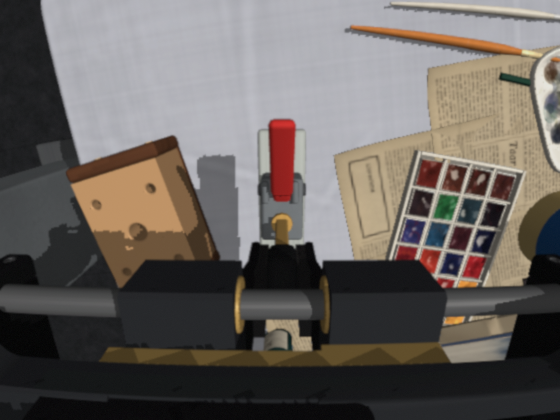

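The gauge hangs from the gripper, bridge at (258–305,130–240) in view, so I measure its offset from the TCP and its tilt.

```bash
cat > g.py <<'E'
from m import *
def gauge(w,zb,tol=.006):
    s=monitor.read_state();e=s["ee_pos"]
    v,u=np.mgrid[90:250,180:360];P=cloud(w,np.c_[u.ravel(),v.ravel()])
    m=(np.abs(P[:,0]-e[0])<.06)&(P[:,1]-e[1]>.0)&(np.abs(P[:,2]-zb-.012)<tol)
    B=P[m]; A=np.c_[B[:,:2]-e[:2],np.ones(len(B))];k=np.linalg.lstsq(A,B[:,2],rcond=None)[0]
    a=np.arctan2(-(2*s["eef_rot"][0]**2-1),2*s["eef_rot"][0]*s["eef_rot"][1])  # tool y angle
    gx=np.array([np.cos(a),np.sin(a)]);gy=np.array([-np.sin(a),np.cos(a)])
    X=(B[:,:2]-e[:2])@gx;Y=(B[:,:2]-e[:2])@gy
    near=(Y>.03)&(Y<.055)
    print("tool yaw",np.degrees(a),"ztop",np.median(B[:,2]),"slopes",k[:2].round(3),len(B))
    print("along gx",X[near].min(),X[near].max(),"mid",(X[near].min()+X[near].max())/2,"gy end-62mm",np.percentile(Y,99.5)-.062)
    print("rect",rect(B),"ee",e)
E
python3 - <<'E'
from g import *
w=cams.camera("wrist");e=monitor.read_state()["ee_pos"]
gauge(w,e[2]+.0187-.118,.008)
E
```

```text
tool yaw -7.666029659340349 ztop 0.10969565998509156 slopes [-0.006 -0.021] 1101
along gx -0.01802774962993495 0.018119355863221557 mid 4.5803116643303166e-05 gy end-62mm -0.0016232674643032047
rect [604.8 139.6  62.4  36.1  82.7] ee [0.60073081 0.11049775 0.19946296]
```

```bash
python3 -m crank '{"steps":[[[-0.3,-0.07,0],[0,0,0]],[[-0.7,-0.1,0],[0,0,0]],[[-0.8,-0.1,0],[0,0,0]],[[-0.8,-0.1,0],[0,0,0]],[[-0.8,-0.1,0],[0,0,0]],[[-0.8,-0.1,0],[0,0,0]],[[-0.7,-0.1,0],[0,0,0]],[[-0.5,0,0],[0,0,0]],[[-0.16,0,0],[0,0,0]],[[0,0,0],[0,0,0]]]}'
python3 -m crank '{"steps":[[[0,0,0],[0,0,0]],[[0,0,0],[0,0,0]],[[0,0,0],[0,0,0]]]}'
python3 - <<'E'
from g import *
w=cams.camera("wrist");e=monitor.read_state()["ee_pos"]
gauge(w,e[2]+.0187-.118,.008)
s=cams.camera("side")
b=cv2.resize(s["pixels"][130:310,170:350],None,fx=3,fy=3,interpolation=cv2.INTER_CUBIC)
x=cv2.resize(w["pixels"],None,fx=.45,fy=.45)
o=np.zeros((540,800,3),np.uint8);o[:,:540]=b;o[:189,540:792]=x[:, :252];cv2.imwrite("pics/s4.png",o)
v,u=np.mgrid[60:330,60:420];P=cloud(w,np.c_[u.ravel(),v.ravel()]);S=P[(P[:,2]>.064)&(P[:,2]<.076)&(P[:,1]>0)&(P[:,0]<.56)];print("stand",rect(S),S.min(0),S.max(0))
E
```

```text
time: 7.33
ee_pos: [0.4616, 0.0939, 0.201]
eef_rot: [0.753, 0.658, -0.0, 0.001]
ft_force: [1.4, 0.6, -5.2]
width: 0.0136
grip_force: 30.0
time: 7.58
ee_pos: [0.4629, 0.0942, 0.201]
eef_rot: [0.753, 0.658, 0.0, -0.0]
ft_force: [0.0, 0.0, -5.1]
width: 0.0136
grip_force: 30.0
tool yaw -7.659822288930173 ztop 0.11159307639891097 slopes [ 0.001 -0.009] 1105
along gx -0.017098195699298248 0.01866889107875268 mid 0.0007853476897272168 gy end-62mm -0.0013341466259667034
rect [467.4 123.4  62.5  36.1  82.4] ee [0.46284142 0.09421625 0.20093677]
stand [461.6  92.6  91.3 148.8   8.4] [0.4064445  0.02179702 0.06401338] [0.51650201 0.17194158 0.07277755]
```

View pics/s4.png

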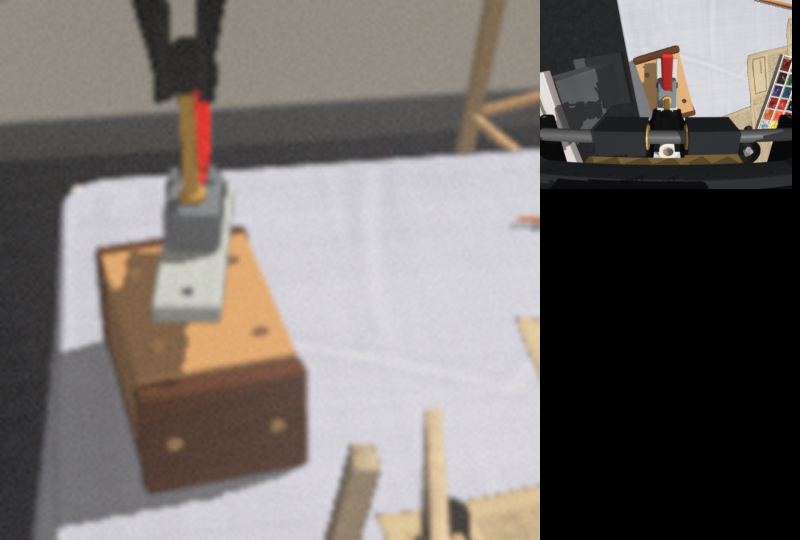

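The gauge hangs level above the stand; the stand's centre in the same view is (0.4616, 0.0926). Correcting by −1.8 mm in x and lowering.

```bash
python3 -m crank '{"steps":[[[-0.07,-0.01,-0.2],[0,0,0]],[[0,0,-0.3],[0,0,0]],[[0,0,-0.3],[0,0,0]],[[0,0,-0.12],[0,0,0]],[[0,0,-0.05],[0,0,0]],[[0,0,-0.05],[0,0,0]],[[0,0,0],[0,0,0]],[[0,0,0],[0,0,0]],[[0,0,0],[0,0,0]]]}'
python3 -m crank '{"steps":[[[0,0,-0.05],[0,0,0]],[[0,0,0],[0,0,0]],[[0,0,0],[0,0,0]]]}'
python3 -m crank '{"steps":[[[0,0,-0.05],[0,0,0]],[[0,0,0],[0,0,0]],[[0,0,0],[0,0,0]]]}'
python3 -m crank '{"steps":[[[0,0,-0.05],[0,0,0]],[[0,0,0],[0,0,0]],[[0,0,0],[0,0,0]]]}'
```

```text
time: 8.43
ee_pos: [0.4608, 0.0938, 0.1758]
eef_rot: [0.753, 0.658, 0.0, 0.0]
ft_force: [0.2, 0.6, -5.8]
width: 0.0141
grip_force: 30.0
time: 8.68
ee_pos: [0.4607, 0.0937, 0.1743]
eef_rot: [0.753, 0.658, 0.0, 0.0]
ft_force: [0.4, 0.2, -5.3]
width: 0.0136
grip_force: 30.0
time: 8.93
ee_pos: [0.4606, 0.0938, 0.173]
eef_rot: [0.753, 0.658, -0.0, -0.0]
ft_force: [0.8, -0.3, -6.0]
width: 0.0139
grip_force: 30.0
time: 9.18
ee_pos: [0.4606, 0.0938, 0.1717]
eef_rot: [0.753, 0.658, -0.0, -0.0]
ft_force: [-0.0, -1.2, -5.5]
width: 0.0137
grip_force: 30.0
```

```bash
for i in 1; do python3 -m crank '{"steps":[[[0,0,-0.05],[0,0,0]],[[0,0,0],[0,0,0]],[[0,0,0],[0,0,0]]]}'; done
python3 -m crank '{"steps":[[[0,0,-0.05],[0,0,0]],[[0,0,0],[0,0,0]],[[0,0,0],[0,0,0]]]}'
python3 -m crank '{"steps":[[[0,0,-0.05],[0,0,0]],[[0,0,0],[0,0,0]],[[0,0,0],[0,0,0]]]}'
python3 - <<'E'
from g import *
w=cams.camera("wrist");e=monitor.read_state()["ee_pos"]
gauge(w,.07,.006)
v,u=np.mgrid[60:330,60:420];P=cloud(w,np.c_[u.ravel(),v.ravel()]);S=P[(P[:,2]>.064)&(P[:,2]<.074)&(P[:,1]>0)&(P[:,0]<.56)];print("stand",rect(S))
E
```

```text
time: 9.43
ee_pos: [0.4608, 0.0938, 0.1708]
eef_rot: [0.753, 0.658, 0.0, 0.0]
ft_force: [-0.8, -1.1, -0.2]
width: 0.0139
grip_force: 30.0
time: 9.68
ee_pos: [0.4608, 0.0938, 0.1695]
eef_rot: [0.753, 0.658, 0.0, 0.0]
ft_force: [-2.0, 0.2, 1.0]
width: 0.0139
grip_force: 30.0
time: 9.93
ee_pos: [0.4608, 0.0938, 0.168]
eef_rot: [0.753, 0.658, 0.0, 0.0]
ft_force: [0.1, -1.0, -0.4]
width: 0.0137
grip_force: 30.0
tool yaw -7.670750449609402 ztop 0.08208428325360467 slopes [-0.001 -0.008] 1102
along gx -0.017467477536683765 0.01837581944254079 mid 0.0004541709529285124 gy end-62mm -0.0013109685960043804
rect [465.3 122.9  62.6  36.2  82.3] ee [0.46074058 0.09379432 0.16803422]
stand [460.4  97.8  91.3 138.6   8.1]
```

The bridge landed at TCP z ≈ 0.171, flat, about 0.6 mm from the hole centre. I reduce the grip to 6 N, so slip acts as an overload fuse, and slide the rod down.

```bash
python3 -m crank '{"steps":[[[0,0,0],[0,0,0]],[[0,0,0],[0,0,0]],[[0,0,-0.04],[0,0,0]],[[0,0,-0.04],[0,0,0]],[[0,0,-0.04],[0,0,0]],[[0,0,0],[0,0,0]]]}' 0 6
python3 -m crank '{"steps":[[[0,0,-0.1],[0,0,0]],[[0,0,-0.1],[0,0,0]],[[0,0,0],[0,0,0]]]}'
python3 -m crank '{"steps":[[[0,0,-0.1],[0,0,0]],[[0,0,-0.1],[0,0,0]],[[0,0,-0.1],[0,0,0]],[[0,0,0],[0,0,0]]]}'
```

```text
time: 10.48
ee_pos: [0.4607, 0.0938, 0.1649]
eef_rot: [0.753, 0.658, 0.0, 0.0]
ft_force: [0.3, 0.1, -0.5]
width: 0.0138
grip_force: 6.0
time: 10.73
ee_pos: [0.4606, 0.0938, 0.1595]
eef_rot: [0.753, 0.658, 0.0, -0.0]
ft_force: [1.1, -0.0, -3.6]
width: 0.0137
grip_force: 6.0
time: 11.07
ee_pos: [0.4606, 0.0938, 0.152]
eef_rot: [0.753, 0.658, 0.0, -0.0]
ft_force: [1.2, 0.3, -3.2]
width: 0.0141
grip_force: 6.0
```

```bash
python3 -m crank '{"steps":[[[0,0,-0.08],[0,0,0]],[[0,0,-0.08],[0,0,0]],[[0,0,-0.04],[0,0,0]],[[0,0,-0.04],[0,0,0]],[[0,0,-0.02],[0,0,0]]]}' | grep -A2 -E "ee_pos|force"
python3 -m crank '{"steps":[[[0,0,-0.03],[0,0,0]],[[0,0,-0.03],[0,0,0]],[[0,0,-0.03],[0,0,0]]]}'| grep -E "ee_pos|force"
python3 -m crank '{"steps":[[[0,0,-0.03],[0,0,0]],[[0,0,-0.03],[0,0,0]],[[0,0,-0.03],[0,0,0]]]}'| grep -E "ee_pos|force"
```

```text
ee_pos: [0.4607, 0.0938, 0.146]
eef_rot: [0.753, 0.658, 0.0, 0.0]
ft_force: [-0.6, -1.3, 1.4]
width: 0.014
grip_force: 6.0
ee_pos: [0.4607, 0.0938, 0.1438]
ft_force: [-0.6, -0.0, 2.1]
grip_force: 6.0
ee_pos: [0.4607, 0.0938, 0.1415]
ft_force: [0.1, -0.2, 2.3]
grip_force: 6.0
```

```bash
python3 -m crank '{"steps":[[[0,0,-0.03],[0,0,0]],[[0,0,-0.03],[0,0,0]],[[0,0,-0.03],[0,0,0]]]}' 0 5 | grep -E "ee_pos|force"
python3 -m crank '{"steps":[[[0,0,-0.03],[0,0,0]],[[0,0,-0.03],[0,0,0]],[[0,0,-0.03],[0,0,0]]]}'| grep -E "ee_pos|force"
```

```text
ee_pos: [0.4607, 0.0938, 0.1393]
ft_force: [-0.4, 0.1, 2.2]
grip_force: 5.0
ee_pos: [0.4608, 0.0939, 0.1374]
ft_force: [-1.0, -0.2, 6.9]
grip_force: 5.0
```

```bash
python3 -m crank '{"steps":[[[0,0,-0.03],[0,0,0]],[[0,0,-0.03],[0,0,0]],[[0,0,-0.03],[0,0,0]]]}' | grep -E "ee_pos|force"
```

```text
ee_pos: [0.4608, 0.094, 0.1352]
ft_force: [-1.1, -0.2, 6.7]
grip_force: 5.0
```

Contact felt: the force rose from 2.2 to 6.8 N at TCP z ≈ 0.138, then the knob slipped in the pads as intended. The rod went down about 33 mm, so the hole is about 30 mm deep. Holding briefly, then releasing.

```bash
python3 -m crank '{"steps":[[[0,0,0],[0,0,0]],[[0,0,0],[0,0,0]],[[0,0,0],[0,0,0]]]}' | grep -E "time|ee_pos|force"
python3 -m crank '{"steps":[[[0,0,0],[0,0,0]],[[0,0,0],[0,0,0]],[[0,0,0],[0,0,0]],[[0,0,0],[0,0,0]],[[0,0,0],[0,0,0]]]}' 50
python3 -m crank '{"steps":[[[0,0,0.2],[0,0,0]],[[0,0,0.6],[0,0,0]],[[0,0,1],[0,0,0]],[[0,0,1],[0,0,0]],[[0,0,1],[0,0,0]],[[0,0,0],[0,0,0]],[[0,0,0],[0,0,0]],[[0,0,0],[0,0,0]]]}'
python3 - <<'E'
from g import *
w=cams.camera("wrist"); cv2.imwrite("pics/w5.png",w["pixels"])
E
```

```text
time: 12.98
ee_pos: [0.4608, 0.0941, 0.1351]
ft_force: [-1.5, 0.5, 5.0]
grip_force: 5.0
time: 13.4
ee_pos: [0.4606, 0.0938, 0.1347]
eef_rot: [0.753, 0.658, -0.0, -0.0]
ft_force: [1.1, 0.2, -0.4]
width: 0.0393
grip_force: 0.0
time: 14.07
ee_pos: [0.4605, 0.0936, 0.2295]
eef_rot: [0.753, 0.658, -0.0, 0.0]
ft_force: [0.3, -0.5, -1.0]
width: 0.0501
grip_force: 0.0
```

View pics/w5.png

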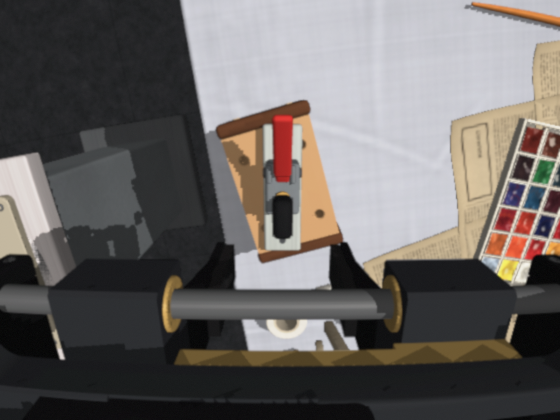

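The gauge sits on the stand with the knob at (283,217) and the lever at (283,145). Next: close the fingers, move 66 mm out along the lever and press.

```bash
python3 -m crank '{"steps":[[[0.12,0.85,0],[0,0,0]],[[0.12,0.86,0],[0,0,0]],[[0.13,0.86,0],[0,0,0]],[[0,0,-0.4],[0,0,0]],[[0,0,-0.8],[0,0,0]],[[0,0,-0.8],[0,0,0]],[[0,0,-0.4],[0,0,0]],[[0,0,0],[0,0,0]],[[0,0,0],[0,0,0]],[[0,0,0],[0,0,0]]]}' 0 30
python3 -m crank '{"steps":[[[0,0,-0.1],[0,0,0]],[[0,0,-0.15],[0,0,0]],[[0,0,-0.15],[0,0,0]],[[0,0,-0.15],[0,0,0]],[[0,0,-0.1],[0,0,0]]]}'
```

```text
time: 14.95
ee_pos: [0.4703, 0.1581, 0.1706]
eef_rot: [0.753, 0.658, 0.0, 0.0]
ft_force: [0.1, 0.3, 0.3]
width: 0.0009
grip_force: 0.0
time: 15.37
ee_pos: [0.4698, 0.158, 0.153]
eef_rot: [0.753, 0.658, -0.0, -0.0]
ft_force: [0.1, -0.0, 0.4]
width: 0.0007
grip_force: 0.0
```

```bash
python3 -m crank '{"steps":[[[0,0,-0.1],[0,0,0]],[[0,0,-0.1],[0,0,0]],[[0,0,-0.1],[0,0,0]],[[0,0,-0.1],[0,0,0]]]}' | grep -E "ee_pos|ft"
python3 -m crank '{"steps":[[[0,0,-0.1],[0,0,0]],[[0,0,-0.1],[0,0,0]],[[0,0,-0.1],[0,0,0]],[[0,0,-0.1],[0,0,0]]]}' | grep -E "ee_pos|ft"
python3 -m crank '{"steps":[[[0,0,-0.1],[0,0,0]],[[0,0,-0.1],[0,0,0]],[[0,0,-0.1],[0,0,0]],[[0,0,-0.1],[0,0,0]]]}' | grep -E "ee_pos|ft"
```

```text
ee_pos: [0.4707, 0.16, 0.1445]
ft_force: [0.1, 3.8, 5.1]
ee_pos: [0.47, 0.158, 0.1334]
ft_force: [-0.1, 1.0, 2.3]
ee_pos: [0.47, 0.1583, 0.1234]
ft_force: [-0.4, 2.7, 3.6]
```

```bash
python3 -m crank '{"steps":[[[0,0,-0.1],[0,0,0]],[[0,0,-0.1],[0,0,0]],[[0,0,-0.1],[0,0,0]],[[0,0,-0.05],[0,0,0]],[[0,0,0],[0,0,0]]]}' | grep -E "ee_pos|ft"
python3 -m crank '{"steps":[[[0,0,-0.03],[0,0,0]],[[0,0,-0.03],[0,0,0]],[[0,0,0],[0,0,0]]]}' | grep -E "ee_pos|ft"
```

```text
ee_pos: [0.4698, 0.1581, 0.1145]
ft_force: [1.0, 1.6, 1.9]
ee_pos: [0.4699, 0.1583, 0.1134]
ft_force: [0.2, 2.8, 4.2]
```

```bash
python3 -m crank '{"steps":[[[0,0,-0.04],[0,0,0]],[[0,0,-0.04],[0,0,0]],[[0,0,0],[0,0,0]]]}' | grep -E "ee_pos|ft"
python3 -m crank '{"steps":[[[0,0,-0.04],[0,0,0]],[[0,0,0],[0,0,0]]]}' | grep -E "ee_pos|ft"
```

```text
ee_pos: [0.4702, 0.1584, 0.1127]
ft_force: [-6.7, 1.7, 20.5]
ee_pos: [0.4704, 0.1586, 0.1123]
ft_force: [-9.1, 0.8, 28.6]
```

The lever is against its stop (force rises to 28 N at z = 0.1125). Backing off straight up and checking.

```bash
python3 -m crank '{"steps":[[[0,0,0.1],[0,0,0]],[[0,0,0.2],[0,0,0]],[[0,0,0.6],[0,0,0]],[[0,0,1],[0,0,0]],[[0,0,1],[0,0,0]],[[0,-1,1],[0,0,0]],[[0,-1,0.5],[0,0,0]],[[0,-0.6,0],[0,0,0]],[[0,0,0],[0,0,0]],[[0,0,0],[0,0,0]]]}' | grep -E "time|ee_pos|ft"
python3 -m crank '{"steps":[[[0,0,0],[0,0,0]],[[0,0,0],[0,0,0]],[[0,0,0],[0,0,0]],[[0,0,0],[0,0,0]]]}' | grep -E "ee_pos|ft"
python3 - <<'E'
from g import *
w=cams.camera("wrist"); s=cams.camera("side")
v,u=np.mgrid[60:250,200:380];px=w["pixels"][60:250,200:380].reshape(-1,3);P=cloud(w,np.c_[u.ravel(),v.ravel()])
B=P[(P[:,2]>.078)&(P[:,2]<.086)&(np.abs(P[:,0]-.465)<.04)];k=np.linalg.lstsq(np.c_[B[:,:2],np.ones(len(B))],B[:,2],rcond=None)[0]
print("bridge",rect(B),np.median(B[:,2]),"slopes",k[:2])
S=P[(P[:,2]>.064)&(P[:,2]<.075)];print("stand",rect(S))
hs=cv2.cvtColor(w["pixels"][60:250,200:380],cv2.COLOR_BGR2HSV).reshape(-1,3)
L=P[((hs[:,0]<5)|(hs[:,0]>174))&(hs[:,1]>190)&(P[:,2]>.08)];k=np.polyfit(L[:,1],L[:,2],1);print("lever n",len(L),"y",L[:,1].min(),L[:,1].max(),"z",np.percentile(L[:,2],[5,50,95]),"slope",k)
mk,ck,_=mask_knob(w,(250,190,320,245));Q=top_pts(w,mk,.1,.2);print("knob top z",np.percentile(Q[:,2],[50,90]))
o=np.hstack([cv2.resize(w["pixels"][60:270,180:380],None,fx=2,fy=2),cv2.resize(s["pixels"][150:290,190:323],None,fx=3,fy=3)]) 
cv2.imwrite("pics/f.png",o);print(o.shape)
E
```

```text
time: 18.28
ee_pos: [0.4696, 0.0918, 0.2199]
ft_force: [-0.3, 0.3, 0.3]
ee_pos: [0.4697, 0.0937, 0.2201]
ft_force: [0.4, 0.9, 0.5]
bridge [461.3  95.9 117.3  36.   82.6] 0.0820865023996068 slopes [ 0.00026324 -0.00045782]
stand [461.4  92.6  91.6 148.7   8.4]
lever n 1353 y 0.1112554939989451 0.18038331185235418 z [0.11117286 0.11304643 0.11438655] slope [0.08521899 0.10132243]
knob top z [0.16538918 0.16661875]
(420, 799, 3)
```

View pics/f.png

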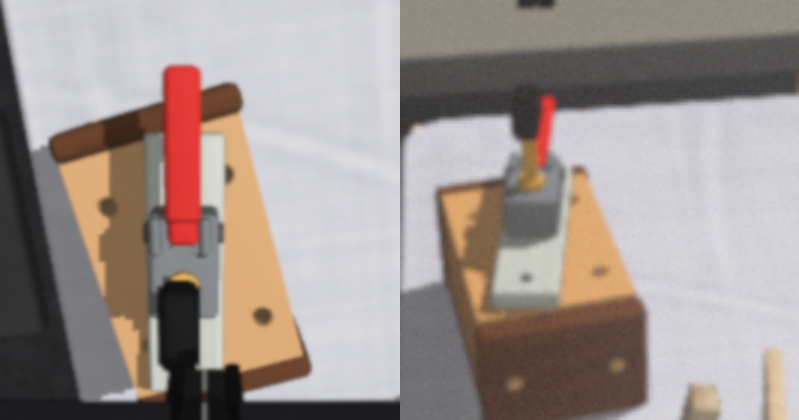

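The lever lies about level along the bridge and the bridge is flat. I check its slope more robustly on the upper face only.

```bash
python3 - <<'E'
from g import *
w=cams.camera("wrist")
v,u=np.mgrid[60:250,200:380];P=cloud(w,np.c_[u.ravel(),v.ravel()])
hs=cv2.cvtColor(w["pixels"][60:250,200:380],cv2.COLOR_BGR2HSV).reshape(-1,3)
L=P[((hs[:,0]<5)|(hs[:,0]>174))&(hs[:,1]>180)&(P[:,2]>.1)]
for a in np.arange(.108,.184,.006):
    q=L[(L[:,1]>=a)&(L[:,1]<a+.006)]
    if len(q): print(round(a,3),len(q),np.median(q[:,2]).round(4))
q=L[(L[:,1]>.125)&(L[:,1]<.176)];k=np.polyfit(q[:,1],q[:,2],1);print(k)
E
```

```text
0.108 38 0.111
0.114 97 0.1112
0.12 111 0.1131
0.126 118 0.1131
0.132 120 0.113
0.138 122 0.1131
0.144 124 0.1132
0.15 125 0.1131
0.156 145 0.113
0.162 151 0.1131
0.168 136 0.1132
0.174 121 0.1132
0.18 4 0.1124
[0.07282022 0.10279016]
```

The lever face is level at 0.113 over its whole length, so it is fully closed. The gauge is about 1 mm from the hole's centre, flat, with the rod still down. Handing in.

```bash
python3 -c "
from h import *
print(ticket.close_job())"
```

```text
the job is handed in; nothing more can be done
None
```

The job is handed in: the gauge stands flat on the stand, about 1 mm from the hole's centre, with the rod on the bottom (hole about 30 mm deep) and the red lever fully closed; I steered clear of the bottle, tape and eraser but did not re-measure them at the end.

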